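Balance the bench vise with the packing block that matches the work

TASK

A walnut bear board stands loosely at one end of the open bench vise. So that the jaw will clamp it evenly, find the packing block on the rack that is exactly as thick as that board, stand it upright on the bench between the jaws at the other end, wholly between them, and push the sliding jaw up until board and block are both snug. Finish with the other three blocks standing on the rack, and do not disturb the two waiting bear boards, the glue bottle or the sanding block.

Things in the scene. Friction and masses are not known exactly. Their poses are not given: they have to be found in the camera images.
- vise: bench vise, two wooden jaws 240 mm long (y), 42 mm tall, open at the ends and down to the bench, on which clamped things stand. Origin: at bench height in the fixed jaw's gripping face, mid-length. x points into the fixed jaw (away from the robot); the space between the jaws is x from minus the opening to 0; z up
- jaw (a joint): sliding jaw (nearer the robot): value = opening between the jaw faces in m, 0 closed, 0.070 most; starts at 0.052 to 0.062. Guided, stays parallel, slides along the vise's x with about 2.5 N friction and stays where left; push it towards the fixed jaw to close
- jaw_push (a point): point on the outer (robot side) face of the sliding jaw, middle of its length, 30 mm above the bench; push here along the vise's +x. The sliding jaw is 40 mm thick from this face to its gripping face
- rack: fixed plywood plank 100 x 290 x 12 mm on the bench (long side along its y) on which the four blocks stand in a row about 60 mm apart. Origin: centre of its underside; the top is at z = 0.012
- block_a: one of four look-alike beech packing blocks standing on end on the rack: 36 mm wide (y), 80 mm tall (z), about 0.07 kg; thickness (x) 20, 24, 28 or 32 mm, all four different. Which is which is not told: measure it, e.g. by the finger gap when pinched. Origin: centre of its underside; x within 0.1 rad of the rack's x
- block_b: one of four look-alike beech packing blocks standing on end on the rack: 36 mm wide (y), 80 mm tall (z), about 0.07 kg; thickness (x) 20, 24, 28 or 32 mm, all four different. Which is which is not told: measure it, e.g. by the finger gap when pinched. Origin: centre of its underside; x within 0.1 rad of the rack's x
- block_c: one of four look-alike beech packing blocks standing on end on the rack: 36 mm wide (y), 80 mm tall (z), about 0.07 kg; thickness (x) 20, 24, 28 or 32 mm, all four different. Which is which is not told: measure it, e.g. by the finger gap when pinched. Origin: centre of its underside; x within 0.1 rad of the rack's x
- block_d: one of four look-alike beech packing blocks standing on end on the rack: 36 mm wide (y), 80 mm tall (z), about 0.07 kg; thickness (x) 20, 24, 28 or 32 mm, all four different. Which is which is not told: measure it, e.g. by the finger gap when pinched. Origin: centre of its underside; x within 0.1 rad of the rack's x
- bear_a: one of three look-alike walnut bear-head boards on edge: foot 60 wide, round head 72 wide centred 50 mm up, ears to 94 mm, 0.12 kg; flat faces. Thickness (x) 20, 24 or 28 mm, all different, which is not told: measure it. One stands between the open jaws at the +y end; two wait on the bench past that end, 0.17 m or more from the vise's middle. Origin: centre of underside
- bear_b: one of three look-alike walnut bear-head boards on edge: foot 60 wide, round head 72 wide centred 50 mm up, ears to 94 mm, 0.12 kg; flat faces. Thickness (x) 20, 24 or 28 mm, all different, which is not told: measure it. One stands between the open jaws at the +y end; two wait on the bench past that end, 0.17 m or more from the vise's middle. Origin: centre of underside
- bear_c: one of three look-alike walnut bear-head boards on edge: foot 60 wide, round head 72 wide centred 50 mm up, ears to 94 mm, 0.12 kg; flat faces. Thickness (x) 20, 24 or 28 mm, all different, which is not told: measure it. One stands between the open jaws at the +y end; two wait on the bench past that end, 0.17 m or more from the vise's middle. Origin: centre of underside
- glue: white glue bottle with orange cap, 52 mm across, 130 mm tall, standing; bystander. Origin: centre of its underside
- sander: cork sanding block 65 x 110 x 35 mm lying on the bench; bystander. Origin: centre of its underside

How it is judged:
By the outcome, as a careful person would: the job done as asked, in the order asked, and still so for the second after the job is handed in, with the robot touching nothing.
It also fails if it takes over 72 s, if anything falls off the work surface, if the arm or the gripper's body presses on something with over 40 N, if the wrist force passes 120 N, or if a joint passes its speed limit or range.

ROBOT

A 7-joint arm with a two-finger parallel gripper is mounted at the origin on the work surface. World frame = base frame: x ahead of the robot, y to its left, z up, the work surface at z = 0. Lengths are in mm, angles in rad, forces in N, time in s.
With the tool pointing down it reaches from about 400 to 875 mm from the base axis. Payload 6.5 kg.
Tool frame: the origin (TCP) lies midway between the tips of the shut fingers; the grasp point (between the pads) lies 19 mm behind it; z points along the fingers, y is the line along which they close (so a half turn about z gives the same grasp; the last joint's range is limited). The gripper opens to 88 mm and grips with 3 to 60 N. Pads are 18 mm wide; open, the fingers measure 123 mm over their backs; the gripper's body (75 mm by 187 mm) begins 45 mm behind the grasp point.
Start: joints at [1.049, 0.536, -0.004, 1.538, 0.003, 1.067, -0.071], TCP at [286.112, -583.635, 238.716] pointing down, gripper open.
Joint ranges: [-2.7, 2.7], [-0.37, 2.16], [-1.27, 1.26], [0.24, 2.4], [-1.31, 4.45], [0.19, 1.91], [-2.76, 2.76]. Speed limits (rad/s): [2.39, 2.39, 3.14, 3.14, 3.14, 3.14, 3.14].

INTERFACE

Orientations are given as a unit quaternion [x, y, z, w].
In Python, from station import r gives the robot as it stands.
- The arm moves only by the tool step_arm, never from a script. Its argument "steps" is a list of rows, each an object with "claw": the closure, from 0 (fully open) to 1 (shut); "offset": the shift along the tool's x, y, z in m, a list of three; "twist": the turn about the tool's z in degrees. In form: [{"claw": claw, "offset": [tx, ty, tz], "twist": twist}, ...]. A call has 1 to 20 rows; each row is the pose to reach, as a shift and turn from the pose commanded when the call began, along the tool's axes at that moment; what a row does not reach only later rows make up. A row lasts 1/12 s, in which the tool goes at most 41.7 mm and 7.16 degrees, less where a joint would pass 70% of its speed; a pose out of reach is approached as far as the arm can. A call with a gripper value outside its range is refused whole. The fingers move at their own pace and stop on an object; "newtons" is the grip in N (left out, the last holds). Time passes only in rows, so rows that repeat a pose let the fingers close. It gives the time, the measured TCP pose, the force, the opening and the grip force at its end, in the units of the state.
- r.sense(): the state, without advancing time (a new reading comes with each control period).
- r.snapshot(name): name is "scene" or "top" or "wrist"; returns the picture (480x640x3 uint8, red, green, blue); there is no depth.
- r.camera_info(name): a dict with "fov_y" (degrees; the focal length in pixels is half the picture's height over the tangent of half this angle, whatever the lens; pixels are square), "cx", "cy" (the principal point, pixels), "k1" (the pictures are not rectified: a ray, as slopes to the right and down, at radius r is drawn at 1 + k1 r^2 times it, then the intrinsics apply), "origin" and "orientation" of the camera in the world. Camera axes: x right, y up, looking along -z (the intrinsics and any distortion apply to the point x, -y, -z); pixel columns grow to the right and rows downward; lengths in mm; the calibration is good to about 2 mm. A picture is of the moment at which its call begins: read the wrist's pose just before it. camera_info takes no time and is no camera call; for the wrist camera it gives the pose at the moment of the call.
- r.finish_job(): hands the job in; it is judged then, once.
Trained networks look in the newest picture that a camera, given by its name, has taken for a name from the list of things; names that differ only in an ending like _2 or _b are one class to them, and where a whole thing is asked for, a point or a joint stands for the part that bears it (a point fixed in the world has none). Each returns a list of dicts, best first, with "p" (0 to 1); they miss things now and then, are a little off and sometimes report something else, mostly with a low value. They report only what shows in the picture. A call takes as long as a camera call.
- r.find_in(camera, thing): "uv" ([column, row] in pixels, amid what is visible of it).
- r.trace(camera, thing): "mask" (480x640 bool, what is visible of it) and "uv" ([column, row] in pixels, amid what is visible of it).
- r.place_of(camera, thing): "uv" ([column, row] in pixels: a listed point, or the origin of a listed thing).
The state is a dict: "time_s": time; "q": joint angles; "qvel": joint speeds; "effort": joint torques, N m; "tcp_pos": TCP position; "ee_rot": TCP orientation; "force": force on the tool from outside, world axes, zero at the start; "torque": the same for the moment, N m; "opening": finger opening in mm; "gripper_force": force on a finger pad.
Only numpy, scipy, OpenCV 4.12 (cv2) and the standard library are available. Lean on these libraries where they do the work, as an engineer would, in place of code of your own. Each camera call takes 0.05 s, during which the arm holds its last target. There are 200 camera calls.

## Working session

There is one attempt and no reset: what is moved stays moved. The work goes in short steps, Python scripts to look and compute and a tool call to move; the robot and the scene stay as the last step left them, time stands still between calls to the robot, and variables do not carry over. Pictures are saved under pics/ and viewed, at most 10 in all, crops included, and the job is handed in when it is done.

Besides the shell and the picture viewer there is one more tool, called after "Call:" as name([rows], argument=value, ...), one row to a line, values as JSON. step_arm: Moves the arm, as the interface text tells. Its arguments: {"type":"object","properties":{"steps":{"type":"array"},"newtons":{"type":"number"}},"required":["steps"]}

```bash
ls; mkdir -p pics; python3 - <<'E'
from station import r
import cv2
s=r.sense();print({k:s[k] for k in('time_s','tcp_pos','ee_rot','opening','force')})
for n in('scene','top','wrist'):
    im=r.snapshot(n);cv2.imwrite(f'pics/{n}0.png',im[:,:,::-1]);print(n,r.camera_info(n))
    for t in('vise','jaw_push','rack','block_a','bear_a','glue','sander'):
        print(t,[(round(d['p'],2),[round(float(x),1) for x in d['uv']]) for d in r.place_of(n,t)])
E
```

```text
pics
{'time_s': 0.0, 'tcp_pos': array([ 285.81763069, -583.10635438,  237.83237716]), 'ee_rot': array([ 9.74141486e-01,  2.25937178e-01, -2.66322608e-04, -8.28222107e-04]), 'opening': 88.07435111755221, 'force': array([ 0.02149771, -0.24059904,  0.41085416])}
scene {'fov_y': 56.99283048190791, 'cx': 321.23238462281495, 'cy': 234.89735695466368, 'k1': -0.10993245837841358, 'origin': array([1055.27732806, -565.22475502,  844.85348848]), 'orientation': array([0.35456365, 0.10894098, 0.26318995, 0.89058831])}
vise [(0.86, [338.2, 225.5]), (0.54, [315.9, 199.5]), (0.16, [236.8, 294.2])]
jaw_push [(0.65, [233.7, 307.1])]
rack [(0.71, [232.5, 307.3]), (0.46, [338.7, 227.2]), (0.23, [209.8, 334.1])]
block_a [(0.87, [210.1, 334.6]), (0.84, [239.8, 296.1]), (0.81, [227.7, 313.1]), (0.72, [250.0, 276.2]), (0.63, [321.4, 315.0])]
bear_a [(0.91, [348.8, 209.8]), (0.79, [386.3, 190.7]), (0.69, [394.5, 173.3]), (0.2, [252.8, 276.3])]
glue [(0.69, [322.8, 317.1])]
sander [(0.9, [242.4, 385.3])]
top {'fov_y': 54.26700005017733, 'cx': 320.5152325748505, 'cy': 240.64800537205633, 'k1': 0.03499167196255
[... 154 characters left out ...]
.82, [277.0, 233.9])]
jaw_push [(0.87, [267.7, 271.9]), (0.15, [386.2, 184.4])]
rack [(0.65, [248.3, 240.0]), (0.56, [427.7, 262.4])]
block_a [(0.91, [415.9, 263.2]), (0.85, [393.1, 268.2]), (0.52, [444.0, 256.6])]
bear_a [(0.97, [161.0, 221.6]), (0.82, [197.4, 221.5]), (0.8, [247.7, 238.2])]
glue [(0.95, [387.6, 182.8]), (0.41, [442.0, 257.1])]
sander [(0.73, [482.8, 200.1])]
wrist {'fov_y': 70.24961927961175, 'cx': 323.7644558945363, 'cy': 237.3300887214536, 'k1': -0.005608226889758693, 'origin': array([ 360.85178247, -546.41948442,  384.75602689]), 'orientation': array([-0.13880163,  0.08677725, -0.52176222,  0.83723831])}
vise []
jaw_push []
rack []
block_a []
bear_a []
glue []
sander []
```

View pics/scene0.png

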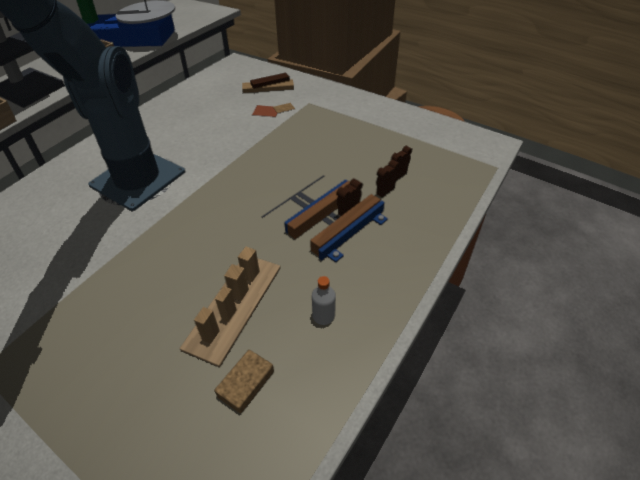

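View pics/top0.png

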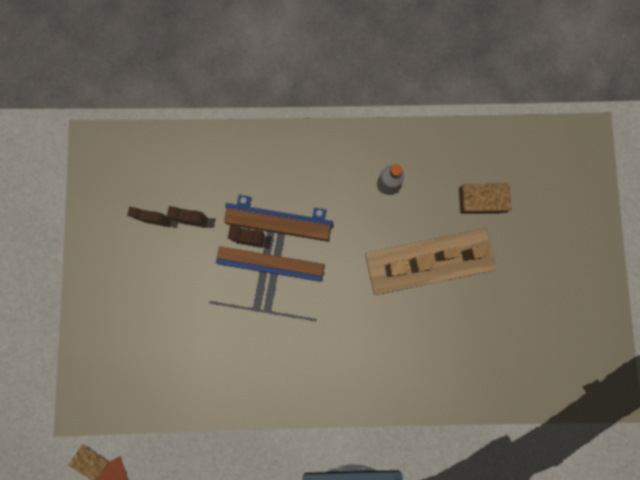

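The scene picture shows the vise mid-frame (about 335,225), with one bear in it and two beyond. The four-block rack is at (230,310), the glue at (323,305) and the sander at (245,380). In the top view the rack spans (367–495, 230–293), and the jaws span (217–332, 205–280).

```bash
cat > h.py <<'E'
from station import r
import numpy as np, cv2
from scipy.spatial.transform import Rotation as R
def ray(c,uv):
    f=240/np.tan(np.radians(c['fov_y']/2))
    K=np.array([[f,0,c['cx']],[0,f,c['cy']],[0,0,1]])
    d=cv2.undistortPoints(np.array([[uv]],float),K,np.array([c['k1'],0,0,0,0]))[0,0]
    return R.from_quat(c['orientation']).apply([d[0],-d[1],-1])
def at(c,uv,z):
    d=ray(c,uv);o=np.asarray(c['origin']);return (o+d*(z-o[2])/d[2]).round(1)
def proj(c,p):
    q=R.from_quat(c['orientation']).inv().apply(np.asarray(p,float)-c['origin'])
    s=np.array([q[0],-q[1]])/-q[2];s=s*(1+c['k1']*(s@s))
    return s*240/np.tan(np.radians(c['fov_y']/2))+[c['cx'],c['cy']]
def go(p,yaw=None):
    "offset in tool axes (m) to TCP p, twist (deg) so that tool y has world angle yaw (deg)"
    s=r.sense();T=R.from_quat(s['ee_rot']);o=T.inv().apply(np.asarray(p)-s['tcp_pos'])/1000
    y=T.apply([0,1,0]);a=np.degrees(np.arctan2(y[1],y[0]))
    print('offset',o.round(4),'yaw now',round(a,2),'twist',None if yaw is None else round((a-yaw+180)%360-180,2),'tilt',T.apply([0,0,1]).round(4))
E
python3 - <<'E'
from h import *
c=r.camera_info('top');im=r.snapshot('top')
for n,uv,z in [('rackTL',(367,252),12),('rackTR',(488,230),12),('rackBR',(495,269),12),('rackBL',(376,293),12),
 ('fixjawL',(226,222),42),('fixjawR',(329,240),42),('slideL',(219,248),42),('slideR',(324,263),42)]: print(n,at(c,uv,z))
for t,z in(('block_a',92),('bear_a',90),('glue',130),('sander',35)):
    for d in r.trace('top',t):
        if d['p']<.4: continue
        ys,xs=np.nonzero(d['mask']);print(t,round(d['p'],2),xs.min(),xs.max(),ys.min(),ys.max(),'at mid-h',at(c,d['uv'],z/2))
for d in r.place_of('top','block_a'):print('blk org',d['p'],at(c,d['uv'],12))
c=r.camera_info('scene');r.snapshot('scene')
for d in r.place_of('scene','block_a'):print('blk org sc',d['p'],at(c,d['uv'],12))
for d in r.place_of('scene','bear_a'):print('bear org sc',d['p'],at(c,d['uv'],0))
E
```

```text
rackTL [589.4 -50.   12. ]
rackTR [ 635.7 -334.    12. ]
rackBR [ 544.5 -344.1   12. ]
rackBL [494.6 -67.5  12. ]
fixjawL [660.6 270.3  42. ]
fixjawR [615.3  38.6  42. ]
slideL [601.8 285.6  42. ]
slideR [563.5  51.   42. ]
block_a 0.71 461 489 245 260 at mid-h [ 578.7 -287.5   46. ]
block_a 0.71 385 408 260 276 at mid-h [ 548.7 -112.4   46. ]
block_a 0.7 409 434 254 272 at mid-h [ 561.8 -177.1   46. ]
block_a 0.61 434 459 247 260 at mid-h [ 577.8 -222.1   46. ]
block_a 0.51 212 331 195 320 at mid-h [594.5 170.   46. ]
bear_a 0.96 167 207 206 226 at mid-h [671.8 353.   45. ]
bear_a 0.92 128 170 207 226 at mid-h [674.8 440.8  45. ]
bear_a 0.76 228 264 226 247 at mid-h [632. 227.  45.]
glue 0.92 377 402 165 193 at mid-h [ 748.2 -101.9   65. ]
sander 0.58 458 509 183 213 at mid-h [ 707.6 -326.4   17.5]
blk org 0.65 [ 544.9 -110.9   12. ]
blk org 0.63 [ 575.5 -283.5   12. ]
blk org 0.62 [ 562.1 -169.1   12. ]
blk org 0.59 [ 579.7 -218.9   12. ]
blk org sc 0.83 [ 562.7 -173.    12. ]
blk org sc 0.81 [ 576.2 -287.4   12. ]
blk org sc 0.74 [ 568.3 -219.1   12. ]
blk org sc 0.56 [ 553.9 -112.2   12. ]
bear org sc 0.95 [668.1 367.9   0. ]
bear org sc 0.73 [663.4 433.4   0. ]
bear org sc 0.6 [617.4 213.3   0. ]
```

```bash
python3 - <<'E'
from h import *
go([566,-210,240],9.5)
c=r.camera_info('wrist');print(R.from_quat(c['orientation']).apply([0,0,-1]))
E
```

```text
offset [ 0.4158 -0.2123 -0.0013] yaw now -63.89 twist -73.39 tilt [-0.e+00  1.e-04 -1.e+00]
[-0.29016031 -0.14184671 -0.94640716]
```

Call:
step_arm([
  {"claw":0,"offset":[0.416,-0.212,0],"twist":-73.4},
  {"claw":0,"offset":[0.416,-0.212,0],"twist":-73.4},
  {"claw":0,"offset":[0.416,-0.212,0],"twist":-73.4},
  {"claw":0,"offset":[0.416,-0.212,0],"twist":-73.4},
  {"claw":0,"offset":[0.416,-0.212,0],"twist":-73.4},
  {"claw":0,"offset":[0.416,-0.212,0],"twist":-73.4},
  {"claw":0,"offset":[0.416,-0.212,0],"twist":-73.4},
  {"claw":0,"offset":[0.416,-0.212,0],"twist":-73.4},
  {"claw":0,"offset":[0.416,-0.212,0],"twist":-73.4},
  {"claw":0,"offset":[0.416,-0.212,0],"twist":-73.4},
  {"claw":0,"offset":[0.416,-0.212,0],"twist":-73.4},
  {"claw":0,"offset":[0.416,-0.212,0],"twist":-73.4},
  {"claw":0,"offset":[0.416,-0.212,0],"twist":-73.4},
  {"claw":0,"offset":[0.416,-0.212,0],"twist":-73.4},
  {"claw":0,"offset":[0.416,-0.212,0],"twist":-73.4},
  {"claw":0,"offset":[0.416,-0.212,0],"twist":-73.4},
])

```text
time_s: 2.98
tcp_pos: [565.2, -212.5, 238.7]
ee_rot: [0.647, 0.762, -0.001, 0.0]
force: [-0.2, -0.2, -0.3]
opening: 88.3
gripper_force: 0.0
```

```bash
python3 - <<'E'
from h import *
s=r.sense();print(s['time_s'],s['tcp_pos'])
c=r.camera_info('wrist');im=r.snapshot('wrist');cv2.imwrite('pics/w1.png',im[:,:,::-1])
for d in r.place_of('wrist','block_a'):print('org',round(d['p'],2),np.round(d['uv']),at(c,d['uv'],12))
for d in r.trace('wrist','block_a'):
    ys,xs=np.nonzero(d['mask']);print(round(d['p'],2),xs.min(),xs.max(),ys.min(),ys.max())
go([632,226,200],-10)
E
```

```text
2.9833 [ 565.19833312 -212.54235317  238.65232853]
org 0.94 [334. 210.] [ 576.3 -221.    12. ]
org 0.88 [322.  97.] [ 544.4 -107.2   12. ]
org 0.66 [324. 160.] [ 557.4 -168.4   12. ]
0.87 305 344 138 187
0.87 305 340 66 116
0.81 314 338 249 311
0.79 325 346 196 251
offset [0.4209 0.1368 0.0385] yaw now 9.39 twist 19.39 tilt [-2.e-04 -5.e-04 -1.e+00]
```

View pics/w1.png

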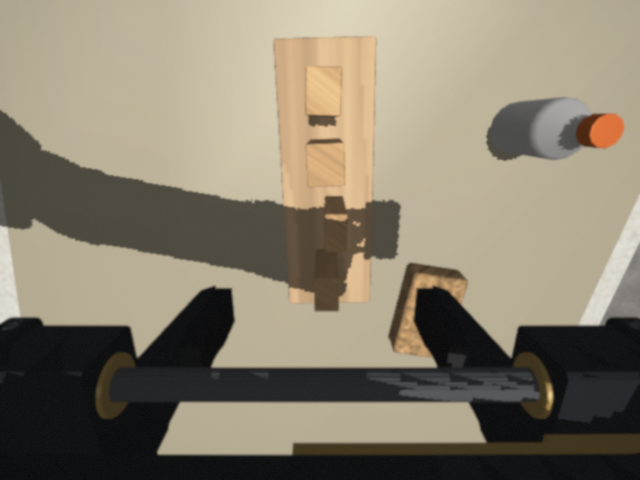

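The wrist view shows the rack spanning columns 275–375, with block tops at (324,90), (325,163), (335,225) and (326,280). The two nearest the vise look thick, and the other two, in shadow, look thin. The sander is at (430,310).

```bash
python3 - <<'E'
from h import *
c=r.camera_info('wrist')
for n,a,b,l,rr in(('1',66,116,306,342),('2',144,187,307,345),('3',209,251,325,346),('4',275,311,314,338)):
    m=(a+b)/2;p,q=at(c,(l,m),92),at(c,(rr,m),92);print(n,'centre',(p+q)/2,'th',round(np.linalg.norm(p-q),1))
go([622,130,240],-10)
E
```

```text
1 centre [ 547.25 -105.95   92.  ] th 28.5
2 centre [ 558.45 -163.05   92.  ] th 32.1
3 centre [ 576.35 -218.15   92.  ] th 19.0
4 centre [ 578.45 -282.1    92.  ] th 23.0
offset [ 0.3278  0.1113 -0.0014] yaw now 9.39 twist 19.39 tilt [-2.e-04 -5.e-04 -1.e+00]
```

Call:
step_arm([
  {"claw":0,"offset":[0.328,0.111,0],"twist":19.4},
  {"claw":0,"offset":[0.328,0.111,0],"twist":19.4},
  {"claw":0,"offset":[0.328,0.111,0],"twist":19.4},
  {"claw":0,"offset":[0.328,0.111,0],"twist":19.4},
  {"claw":0,"offset":[0.328,0.111,0],"twist":19.4},
  {"claw":0,"offset":[0.328,0.111,0],"twist":19.4},
  {"claw":0,"offset":[0.328,0.111,0],"twist":19.4},
  {"claw":0,"offset":[0.328,0.111,0],"twist":19.4},
  {"claw":0,"offset":[0.328,0.111,0],"twist":19.4},
  {"claw":0,"offset":[0.328,0.111,0],"twist":19.4},
  {"claw":0,"offset":[0.328,0.111,0],"twist":19.4},
])

```text
time_s: 4.05
tcp_pos: [621.5, 131.5, 238.5]
ee_rot: [0.765, 0.644, -0.0, 0.0]
force: [0.5, -0.1, 0.1]
opening: 88.4
gripper_force: 0.0
```

```bash
python3 - <<'E'
from h import *
s=r.sense();print(s['time_s'],s['tcp_pos'])
c=r.camera_info('wrist');im=r.snapshot('wrist');cv2.imwrite('pics/w2.png',im[:,:,::-1])
for d in r.place_of('wrist','bear_a'):print('org',round(d['p'],2),np.round(d['uv']),at(c,d['uv'],0))
for d in r.trace('wrist','bear_a'):
    ys,xs=np.nonzero(d['mask']);print(round(d['p'],2),xs.min(),xs.max(),ys.min(),ys.max())
E
```

```text
4.05 [621.47239678 131.46920531 238.47863076]
org 0.6 [314. 116.] [625.1 221.1   0. ]
0.92 290 327 63 161
0.53 432 483 358 437
0.5 252 368 334 442
```

View pics/w2.png

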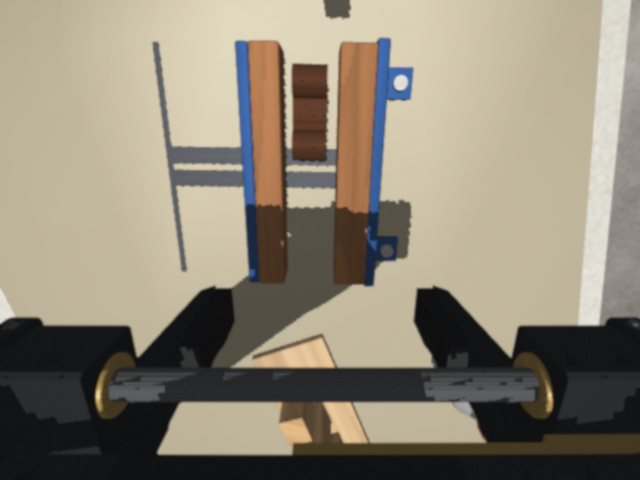

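The wrist view shows the vise gap between columns ~285 and ~337, rows 43–284. The bear is at columns 292–328, rows 63–160, and the near end of the gap is empty.

```bash
python3 - <<'E'
from h import *
c=r.camera_info('wrist')
P=[at(c,u,42)[:2] for u in((340,43),(334,284),(281,43),(287,282))];print(P)
for a in(P[0]-P[1],P[2]-P[3]):print('len',np.hypot(*a),'vise yaw',np.degrees(np.arctan2(-a[0],a[1])))
for row,l,rr,z in((82,293,327,93),(112,293,326,86),(145,293,326,93)):
    p,q=at(c,(l,row),z),at(c,(rr,row),z);print('bear',(p+q)/2,np.linalg.norm(p-q))
go([628,222,200],-10)
E
```

```text
[array([661.2, 273.8]), array([616.6,  40.4]), array([609.5, 283. ]), array([565.6,  52. ])]
len 237.62306285375584 vise yaw -10.818135286074305
len 235.13445089990535 vise yaw -10.760360985778233
bear [629.9 242.   93. ] 26.60075186907322
bear [625.15 220.6   86.  ] 27.128029784707966
bear [620.55 195.2   93.  ] 27.324897072084255
offset [ 0.0931 -0.0103  0.0384] yaw now -10.09 twist -0.09 tilt [-2.0e-04 -1.7e-03 -1.0e+00]
```

```bash
python3 - <<'E'
from h import *
go([625,219,58],-10.8)
E
```

```text
offset [ 0.0898 -0.0127  0.1804] yaw now -10.09 twist 0.71 tilt [-2.0e-04 -1.7e-03 -1.0e+00]
```

Call:
step_arm([
  {"claw":0,"offset":[0.04,-0.006,0],"twist":0.7},
  {"claw":0,"offset":[0.08,-0.012,0.01],"twist":0.7},
  {"claw":0,"offset":[0.09,-0.013,0.05],"twist":0.7},
  {"claw":0,"offset":[0.09,-0.013,0.09],"twist":0.7},
  {"claw":0,"offset":[0.09,-0.013,0.13],"twist":0.7},
  {"claw":0,"offset":[0.09,-0.013,0.16],"twist":0.7},
  {"claw":0,"offset":[0.09,-0.013,0.18],"twist":0.7},
  {"claw":0,"offset":[0.09,-0.013,0.18],"twist":0.7},
  {"claw":0.3,"offset":[0.09,-0.013,0.18],"twist":0.7},
  {"claw":0.5,"offset":[0.09,-0.013,0.18],"twist":0.7},
  {"claw":0.6,"offset":[0.09,-0.013,0.18],"twist":0.7},
  {"claw":0.7,"offset":[0.09,-0.013,0.18],"twist":0.7},
  {"claw":0.8,"offset":[0.09,-0.013,0.18],"twist":0.7},
  {"claw":0.8,"offset":[0.09,-0.013,0.18],"twist":0.7},
  {"claw":0.8,"offset":[0.09,-0.013,0.18],"twist":0.7},
  {"claw":0.8,"offset":[0.09,-0.013,0.18],"twist":0.7},
], newtons=4)

```text
time_s: 5.53
tcp_pos: [624.3, 222.7, 58.9]
ee_rot: [0.769, 0.639, 0.0, 0.0]
force: [0.9, 1.1, -0.4]
opening: 37.0
gripper_force: 0.0
```

Call:
step_arm([
  {"claw":0.8,"offset":[0,0,0],"twist":0},
  {"claw":0.8,"offset":[0,0,0],"twist":0},
  {"claw":0.8,"offset":[0,0,0],"twist":0},
  {"claw":0.8,"offset":[0,0,0],"twist":0},
  {"claw":0.8,"offset":[0,0,0],"twist":0},
])

```text
time_s: 5.95
tcp_pos: [624.2, 222.6, 58.7]
ee_rot: [0.769, 0.639, 0.0, 0.0]
force: [0.3, 0.5, 0.1]
opening: 27.8
gripper_force: 4.0
```

Call:
step_arm([
  {"claw":0.2,"offset":[0,0,0],"twist":0},
  {"claw":0,"offset":[0,0,0],"twist":0},
  {"claw":0,"offset":[0,0,0],"twist":0},
  {"claw":0,"offset":[0,0,0],"twist":0},
  {"claw":0,"offset":[0,0,0],"twist":0},
  {"claw":0,"offset":[0,0,-0.03],"twist":0},
  {"claw":0,"offset":[0,0,-0.07],"twist":0},
  {"claw":0,"offset":[0,0,-0.11],"twist":0},
  {"claw":0,"offset":[0,0,-0.14],"twist":0},
  {"claw":0,"offset":[0,0,-0.14],"twist":0},
])

```text
time_s: 6.78
tcp_pos: [627.8, 224.5, 206.3]
ee_rot: [0.769, 0.639, 0.006, 0.002]
force: [0.4, 1.1, -0.3]
opening: 87.9
gripper_force: 0.0
```

```bash
python3 - <<'E'
from h import *
print(r.sense()['opening'])
go([547,-185,200],9.5)
c=r.camera_info('top');r.snapshot('top')
for d in r.trace('top','block_a')[:4]:
    m=cv2.minAreaRect(np.argwhere(d['mask'])[:,::-1].astype(np.float32));print(m)
E
```

```text
87.88274527285891
offset [-0.4174 -0.0041  0.0036] yaw now -10.6 twist -20.1 tilt [ 0.0108  0.0046 -0.9999]
((395.7027282714844, 268.2162170410156), (14.138313293457031, 22.687061309814453), 80.53767395019531)
((421.3529968261719, 262.41180419921875), (15.522278785705566, 24.738632202148438), 75.96376037597656)
((475.2059326171875, 252.32354736328125), (13.339458465576172, 29.346811294555664), 75.96376037597656)
((447.02703857421875, 253.66217041015625), (10.52153491973877, 26.13943862915039), 80.53767395019531)
```

Call:
step_arm([
  {"claw":0,"offset":[-0.417,-0.004,0.0],"twist":-20},
  {"claw":0,"offset":[-0.417,-0.004,0.0],"twist":-20},
  {"claw":0,"offset":[-0.417,-0.004,0.0],"twist":-20},
  {"claw":0,"offset":[-0.417,-0.004,0.0],"twist":-20},
  {"claw":0,"offset":[-0.417,-0.004,0.0],"twist":-20},
  {"claw":0,"offset":[-0.417,-0.004,0.0],"twist":-20},
  {"claw":0,"offset":[-0.417,-0.004,0.0],"twist":-20},
  {"claw":0,"offset":[-0.417,-0.004,0.0],"twist":-20},
  {"claw":0,"offset":[-0.417,-0.004,0.0],"twist":-20},
  {"claw":0,"offset":[-0.417,-0.004,0.0],"twist":-20},
  {"claw":0,"offset":[-0.417,-0.004,0.0],"twist":-20},
  {"claw":0,"offset":[-0.417,-0.004,0.0],"twist":-20},
  {"claw":0,"offset":[-0.417,-0.004,0.0],"twist":-20},
])

```text
time_s: 7.97
tcp_pos: [542.9, -185.7, 197.3]
ee_rot: [0.647, 0.763, -0.0, -0.001]
force: [0.0, 1.2, 0.6]
opening: 88.0
gripper_force: 0.0
```

```bash
python3 - <<'E'
from h import *
s=r.sense();print(s['time_s'],s['tcp_pos'])
c=r.camera_info('wrist');im=r.snapshot('wrist');cv2.imwrite('pics/w3.png',im[:,:,::-1])
for d in r.trace('wrist','block_a'):
    m=cv2.minAreaRect(np.argwhere(d['mask'])[:,::-1].astype(np.float32));B=cv2.boxPoints(m);print(round(d['p'],2),B.round().tolist(),[at(c,b,92)[:2].tolist() for b in B])
E
```

```text
7.9667 [ 542.9167733  -185.66762312  197.32297806]
0.83 [[327.0, 174.0], [369.0, 174.0], [369.0, 235.0], [327.0, 235.0]] [[536.2, -138.0], [566.5, -132.9], [576.2, -179.0], [544.1, -184.4]]
0.78 [[327.0, 105.0], [369.0, 105.0], [369.0, 159.0], [327.0, 159.0]] [[528.3, -91.4], [556.8, -86.7], [564.3, -122.4], [534.4, -127.4]]
0.72 [[331.0, 288.0], [361.0, 288.0], [361.0, 365.0], [331.0, 365.0]] [[554.9, -228.9], [579.2, -224.9], [594.3, -299.8], [568.0, -304.2]]
0.56 [[341.0, 235.0], [371.0, 235.0], [371.0, 303.0], [341.0, 303.0]] [[554.8, -182.6], [577.7, -178.8], [590.1, -237.1], [565.5, -241.3]]
```

View pics/w3.png

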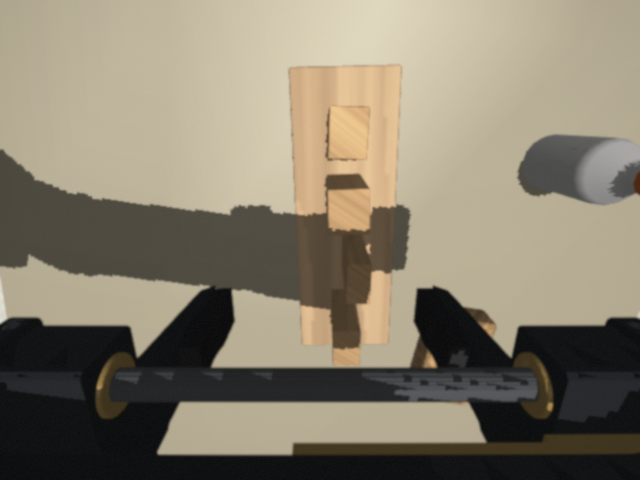

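The view shows block 1's top at columns 328–370, rows 106–159, which puts it at about (546,−107) with thickness ~29. Its neighbour starts at row 175.

```bash
python3 - <<'E'
from h import *
go([546,-107,62],9.5)
E
```

```text
offset [0.0756 0.0152 0.1361] yaw now 9.59 twist 0.09 tilt [-0.001   0.0015 -1.    ]
```

Call:
step_arm([
  {"claw":0,"offset":[0.04,0.008,0],"twist":0},
  {"claw":0,"offset":[0.075,0.015,0.0],"twist":0},
  {"claw":0,"offset":[0.076,0.015,0.03],"twist":0},
  {"claw":0,"offset":[0.076,0.015,0.07],"twist":0},
  {"claw":0,"offset":[0.076,0.015,0.11],"twist":0},
  {"claw":0.2,"offset":[0.076,0.015,0.136],"twist":0},
  {"claw":0.4,"offset":[0.076,0.015,0.136],"twist":0},
  {"claw":0.8,"offset":[0.076,0.015,0.136],"twist":0},
  {"claw":0.8,"offset":[0.076,0.015,0.136],"twist":0},
  {"claw":0.8,"offset":[0.076,0.015,0.136],"twist":0},
  {"claw":0.8,"offset":[0.076,0.015,0.136],"twist":0},
  {"claw":0.8,"offset":[0.076,0.015,0.136],"twist":0},
  {"claw":0.8,"offset":[0.076,0.015,0.136],"twist":0},
  {"claw":0.8,"offset":[0.076,0.015,0.136],"twist":0},
  {"claw":0.8,"offset":[0.076,0.015,0.136],"twist":0},
  {"claw":0.8,"offset":[0.076,0.015,0.136],"twist":0},
], newtons=15)

```text
time_s: 9.4
tcp_pos: [546.4, -109.3, 63.1]
ee_rot: [0.647, 0.763, 0.0, 0.0]
force: [-0.1, -0.7, 4.2]
opening: 27.8
gripper_force: 15.0
```

The finger gap is 27.8 mm for both bear and block, so block 1 is the match. Next I lift it and carry it over.

Call:
step_arm([
  {"claw":0.8,"offset":[0,0,-0.02],"twist":0},
  {"claw":0.8,"offset":[0,0,-0.05],"twist":0},
  {"claw":0.8,"offset":[0,0,-0.085],"twist":0},
  {"claw":0.8,"offset":[0,0,-0.11],"twist":0},
  {"claw":0.8,"offset":[0,0,-0.12],"twist":0},
  {"claw":0.8,"offset":[0,0,-0.12],"twist":0},
])

```text
time_s: 9.9
tcp_pos: [547.4, -109.4, 184.8]
ee_rot: [0.647, 0.763, 0.001, 0.002]
force: [0.3, -0.2, -1.0]
opening: 27.8
gripper_force: 15.0
```

```bash
python3 - <<'E'
from h import *
print(r.sense()['opening'])
go([599.2,88.6,178],-10.8)
E
```

```text
27.78414161173664
offset [0.1869 0.0834 0.0068] yaw now 9.4 twist 20.2 tilt [ 0.0041 -0.001  -1.    ]
```

Call:
step_arm([
  {"claw":0.8,"offset":[0.03,0.013,0],"twist":4},
  {"claw":0.8,"offset":[0.06,0.027,0],"twist":8},
  {"claw":0.8,"offset":[0.09,0.04,0],"twist":12},
  {"claw":0.8,"offset":[0.12,0.054,0],"twist":16},
  {"claw":0.8,"offset":[0.15,0.067,0],"twist":20.2},
  {"claw":0.8,"offset":[0.175,0.078,0],"twist":20.2},
  {"claw":0.8,"offset":[0.187,0.083,0.005],"twist":20.2},
  {"claw":0.8,"offset":[0.187,0.083,0.005],"twist":20.2},
  {"claw":0.8,"offset":[0.187,0.083,0.005],"twist":20.2},
])

```text
time_s: 10.65
tcp_pos: [596.1, 88.0, 175.6]
ee_rot: [0.77, 0.638, -0.002, -0.001]
force: [-0.6, -1.2, -0.8]
opening: 27.7
gripper_force: 15.0
```

```bash
python3 - <<'E'
from h import *
print(r.sense()['tcp_pos'])
go([599.2,88.6,52],-10.8)
c=r.camera_info('wrist');im=r.snapshot('wrist');cv2.imwrite('pics/w4.png',im[:,:,::-1])
E
```

```text
[596.0831543   88.00346413 175.59172472]
offset [0.0014 0.0033 0.1236] yaw now -10.72 twist 0.08 tilt [-0.0035 -0.0014 -1.    ]
```

View pics/w4.png

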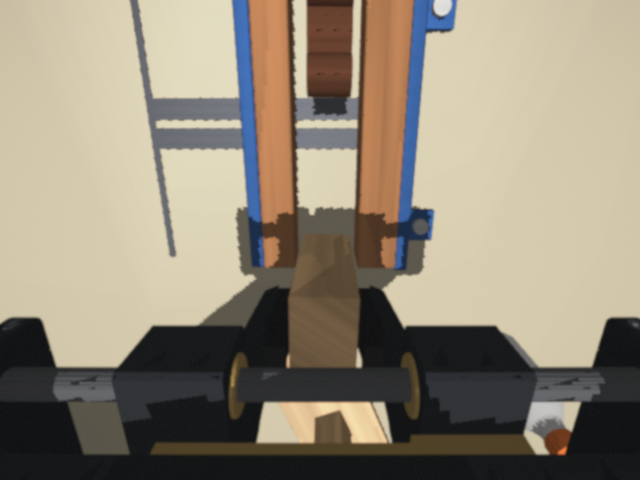

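The view shows the held block at columns 290–360 (vertical face), centred over the gap (296–358). The bear stands untouched at (329,45).

Call:
step_arm([
  {"claw":0.8,"offset":[0.0015,0.003,0.01],"twist":0},
  {"claw":0.8,"offset":[0.0015,0.003,0.03],"twist":0},
  {"claw":0.8,"offset":[0.0015,0.003,0.055],"twist":0},
  {"claw":0.8,"offset":[0.0015,0.003,0.08],"twist":0},
  {"claw":0.8,"offset":[0.0015,0.003,0.1],"twist":0},
  {"claw":0.8,"offset":[0.0015,0.003,0.112],"twist":0},
  {"claw":0.8,"offset":[0.0015,0.003,0.118],"twist":0},
  {"claw":0.8,"offset":[0.0015,0.003,0.122],"twist":0},
  {"claw":0.8,"offset":[0.0015,0.003,0.123],"twist":0},
  {"claw":0.8,"offset":[0.0015,0.003,0.123],"twist":0},
  {"claw":0.8,"offset":[0.0015,0.003,0.123],"twist":0},
])

```text
time_s: 11.62
tcp_pos: [601.4, 89.9, 55.7]
ee_rot: [0.77, 0.637, 0.001, 0.0]
force: [0.4, -0.4, -0.5]
opening: 28.3
gripper_force: 15.0
```

Call:
step_arm([
  {"claw":0.8,"offset":[0,0,0.001],"twist":0},
  {"claw":0.8,"offset":[0,0,0.002],"twist":0},
  {"claw":0.8,"offset":[0,0,0.003],"twist":0},
  {"claw":0.8,"offset":[0,0,0.003],"twist":0},
  {"claw":0.8,"offset":[0,0,0.003],"twist":0},
])

```text
time_s: 12.03
tcp_pos: [600.5, 89.8, 51.7]
ee_rot: [0.77, 0.638, -0.0, -0.0]
force: [-0.1, 0.6, -1.4]
opening: 27.7
gripper_force: 15.0
```

Call:
step_arm([
  {"claw":0.8,"offset":[0,0,0.001],"twist":0},
  {"claw":0.8,"offset":[0,0,0.001],"twist":0},
  {"claw":0.8,"offset":[0,0,0.001],"twist":0},
])

```text
time_s: 12.28
tcp_pos: [600.9, 89.9, 51.1]
ee_rot: [0.77, 0.638, 0.0, 0.0]
force: [-0.9, 0.8, 2.6]
opening: 28.0
gripper_force: 15.0
```

Call:
step_arm([
  {"claw":0.6,"offset":[0,0,0],"twist":0},
  {"claw":0.4,"offset":[0,0,0],"twist":0},
  {"claw":0.2,"offset":[0,0,0],"twist":0},
  {"claw":0,"offset":[0,0,0],"twist":0},
  {"claw":0,"offset":[0,0,0],"twist":0},
  {"claw":0,"offset":[0,0,0],"twist":0},
  {"claw":0,"offset":[0,0,-0.02],"twist":0},
  {"claw":0,"offset":[0,0,-0.06],"twist":0},
  {"claw":0,"offset":[0,0,-0.1],"twist":0},
  {"claw":0,"offset":[0,0,-0.13],"twist":0},
  {"claw":0,"offset":[0,0,-0.13],"twist":0},
])

```text
time_s: 13.2
tcp_pos: [604.4, 91.0, 187.5]
ee_rot: [0.77, 0.637, 0.005, 0.003]
force: [1.1, 0.5, 0.3]
opening: 88.1
gripper_force: 0.0
```

```bash
python3 - <<'E'
from h import *
print(r.sense()['tcp_pos'])
c=r.camera_info('top');im=r.snapshot('top')
for d in r.place_of('top','jaw_push'): print('push',d['p'],at(c,d['uv'],30))
g=np.array([613.2,162.3]);X=np.array([.9823,-.1874])
p=g-X*(26+40);print('jaw_push est',p)
go(list(p-X*50)+[175],-10.8)
E
```

```text
[604.42838485  90.95565773 187.47223741]
push 0.69 [545.7 179.7  30. ]
jaw_push est [548.3682 174.6684]
offset [ 0.0734 -0.1179  0.0067] yaw now -10.79 twist 0.01 tilt [ 2.7e-03  2.0e-04 -1.0e+00]
```

```bash
python3 - <<'E'
from h import *
print(r.sense()['q'].round(2) if hasattr(r.sense()['q'],'round') else r.sense()['q'])
go([520,180,120],-100.8)
E
```

```text
[ 0.06  0.56 -0.39  1.69  0.25  0.94 -0.61]
offset [ 0.0732 -0.0969  0.0617] yaw now -10.79 twist 90.01 tilt [ 2.7e-03  2.0e-04 -1.0e+00]
```

Call:
step_arm([
  {"claw":0.5,"offset":[0.03,-0.04,0],"twist":-7},
  {"claw":1,"offset":[0.06,-0.08,0],"twist":-14},
  {"claw":1,"offset":[0.073,-0.097,0],"twist":-21},
  {"claw":1,"offset":[0.073,-0.097,0],"twist":-28},
  {"claw":1,"offset":[0.073,-0.097,0],"twist":-35},
  {"claw":1,"offset":[0.073,-0.097,0],"twist":-42},
  {"claw":1,"offset":[0.073,-0.097,0],"twist":-49},
  {"claw":1,"offset":[0.073,-0.097,0],"twist":-56},
  {"claw":1,"offset":[0.073,-0.097,0],"twist":-63},
  {"claw":1,"offset":[0.073,-0.097,0.01],"twist":-70},
  {"claw":1,"offset":[0.073,-0.097,0.02],"twist":-77},
  {"claw":1,"offset":[0.073,-0.097,0.04],"twist":-84},
  {"claw":1,"offset":[0.073,-0.097,0.06],"twist":-90},
  {"claw":1,"offset":[0.073,-0.097,0.06],"twist":-90},
  {"claw":1,"offset":[0.073,-0.097,0.06],"twist":-90},
])

```text
time_s: 14.55
tcp_pos: [517.3, 179.2, 118.9]
ee_rot: [0.095, 0.995, -0.001, -0.002]
force: [-0.0, -0.5, 0.2]
opening: 0.4
gripper_force: 0.0
```

```bash
python3 - <<'E'
from h import *
go([520,180,30],79.2)
c=r.camera_info('wrist');im=r.snapshot('wrist');cv2.imwrite('pics/w5.png',im[:,:,::-1])
E
```

```text
offset [-0.0029  0.0014  0.0889] yaw now 79.06 twist -0.14 tilt [-4.6e-03 -6.0e-04 -1.0e+00]
```

View pics/w5.png

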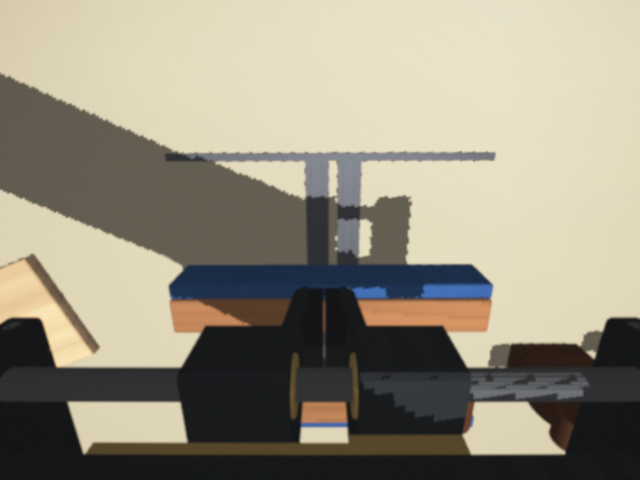

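The view from the robot side shows the sliding jaw (rows 265–330) with the shut fingers at its middle. The grey rods lie flat on the bench at columns 305–360.

Call:
step_arm([
  {"claw":1,"offset":[0,0,0.03],"twist":0},
  {"claw":1,"offset":[0,0,0.055],"twist":0},
  {"claw":1,"offset":[0,0,0.075],"twist":0},
  {"claw":1,"offset":[0,0,0.085],"twist":0},
  {"claw":1,"offset":[0,0,0.089],"twist":0},
  {"claw":1,"offset":[0,0,0.089],"twist":0},
  {"claw":1,"offset":[-0.005,0,0.089],"twist":0},
  {"claw":1,"offset":[-0.01,0,0.089],"twist":0},
  {"claw":1,"offset":[-0.015,0,0.089],"twist":0},
  {"claw":1,"offset":[-0.018,0,0.089],"twist":0},
  {"claw":1,"offset":[-0.018,0,0.089],"twist":0},
])

```text
time_s: 15.52
tcp_pos: [537.7, 176.2, 32.2]
ee_rot: [0.094, 0.996, 0.0, 0.001]
force: [0.7, 1.4, 0.1]
opening: 0.8
gripper_force: 0.0
```

Call:
step_arm([
  {"claw":1,"offset":[-0.0015,0,0],"twist":0},
  {"claw":1,"offset":[-0.003,0,0],"twist":0},
  {"claw":1,"offset":[-0.0045,0,0],"twist":0},
  {"claw":1,"offset":[-0.006,0,0],"twist":0},
  {"claw":1,"offset":[-0.0075,0,0],"twist":0},
  {"claw":1,"offset":[-0.009,0,0],"twist":0},
  {"claw":1,"offset":[-0.0105,0,0],"twist":0},
  {"claw":1,"offset":[-0.012,0,0],"twist":0},
  {"claw":1,"offset":[-0.0135,0,0],"twist":0},
  {"claw":1,"offset":[-0.015,0,0],"twist":0},
])

```text
time_s: 16.35
tcp_pos: [551.2, 173.6, 31.7]
ee_rot: [0.094, 0.996, -0.0, -0.0]
force: [-3.5, 1.0, 4.6]
opening: 0.2
gripper_force: 1.8
```

Call:
step_arm([
  {"claw":1,"offset":[-0.001,0,0],"twist":0},
  {"claw":1,"offset":[-0.002,0,0],"twist":0},
  {"claw":1,"offset":[-0.003,0,0],"twist":0},
  {"claw":1,"offset":[-0.004,0,0],"twist":0},
  {"claw":1,"offset":[-0.005,0,0],"twist":0},
  {"claw":1,"offset":[-0.006,0,0],"twist":0},
  {"claw":1,"offset":[-0.007,0,0],"twist":0},
  {"claw":1,"offset":[-0.008,0,0],"twist":0},
])

```text
time_s: 17.02
tcp_pos: [559.3, 172.0, 31.7]
ee_rot: [0.094, 0.996, 0.0, -0.0]
force: [-3.5, 0.6, 2.6]
opening: 0.4
gripper_force: 1.9
```

Call:
step_arm([
  {"claw":1,"offset":[-0.001,0,0],"twist":0},
  {"claw":1,"offset":[-0.002,0,0],"twist":0},
  {"claw":1,"offset":[-0.003,0,0],"twist":0},
  {"claw":1,"offset":[-0.004,0,0],"twist":0},
  {"claw":1,"offset":[-0.004,0,0],"twist":0},
])

```text
time_s: 17.43
tcp_pos: [561.7, 171.6, 31.6]
ee_rot: [0.094, 0.996, -0.0, -0.001]
force: [-7.6, 1.8, 6.5]
opening: 0.3
gripper_force: 3.9
```

Call:
step_arm([
  {"claw":1,"offset":[-0.001,0,0],"twist":0},
  {"claw":1,"offset":[-0.002,0,0],"twist":0},
  {"claw":1,"offset":[-0.002,0,0],"twist":0},
])

```text
time_s: 17.68
tcp_pos: [561.8, 171.5, 31.6]
ee_rot: [0.093, 0.996, -0.001, -0.003]
force: [-13.3, 0.7, 10.6]
opening: 0.5
gripper_force: 6.6
```

Call:
step_arm([
  {"claw":1,"offset":[-0.001,0,0],"twist":0},
  {"claw":1,"offset":[-0.0015,0,0],"twist":0},
  {"claw":1,"offset":[-0.0015,0,0],"twist":0},
  {"claw":1,"offset":[-0.0015,0,0],"twist":0},
])

```text
time_s: 18.02
tcp_pos: [561.9, 171.5, 31.5]
ee_rot: [0.093, 0.996, -0.001, -0.004]
force: [-17.4, 1.6, 14.0]
opening: -0.2
gripper_force: 8.5
```

Call:
step_arm([
  {"claw":1,"offset":[0.003,0,0],"twist":0},
  {"claw":1,"offset":[0.01,0,0],"twist":0},
  {"claw":1,"offset":[0.025,0,0],"twist":0},
  {"claw":1,"offset":[0.04,0,0],"twist":0},
  {"claw":1,"offset":[0.04,0,0],"twist":0},
  {"claw":1,"offset":[0.04,0,-0.04],"twist":0},
  {"claw":1,"offset":[0.04,0,-0.08],"twist":0},
  {"claw":1,"offset":[0.04,0,-0.12],"twist":0},
  {"claw":1,"offset":[0.04,0,-0.16],"twist":0},
  {"claw":1,"offset":[0.06,0.03,-0.19],"twist":0},
  {"claw":1,"offset":[0.09,0.05,-0.19],"twist":0},
  {"claw":1,"offset":[0.09,0.05,-0.19],"twist":0},
])

```text
time_s: 19.02
tcp_pos: [485.1, 243.6, 225.3]
ee_rot: [0.09, 0.996, 0.003, 0.002]
force: [-0.5, 0.6, -0.8]
opening: 0.3
gripper_force: 0.0
```

```bash
python3 - <<'E'
from h import *
s=r.sense();print(s['time_s'],s['tcp_pos'],s['force'])
a=r.snapshot('top')[180:300,120:340];b=r.snapshot('scene')[140:380,170:420]
a=cv2.resize(a,None,fx=3,fy=3,interpolation=cv2.INTER_CUBIC);b=cv2.resize(b,None,fx=2,fy=2)
cv2.imwrite('pics/t6.png',a[:,:,::-1]);cv2.imwrite('pics/s6.png',b[:,:,::-1])
E
```

```text
19.0167 [485.14408226 243.64128954 225.3300499 ] [-0.49635511  0.64669761 -0.75150061]
```

View pics/t6.png

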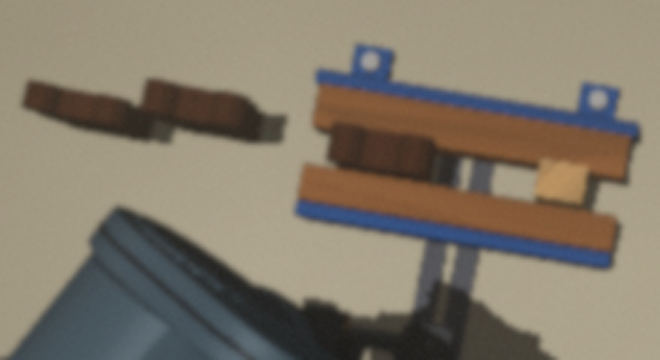

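View pics/s6.png

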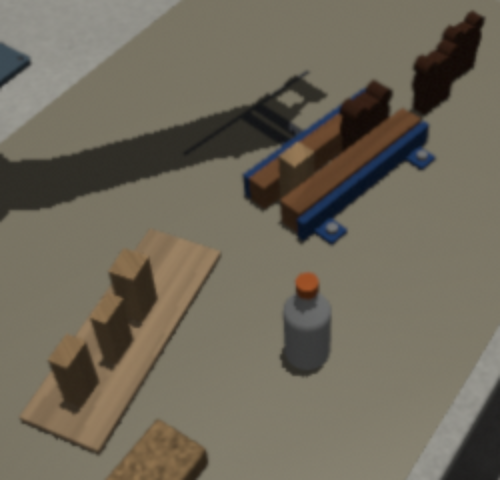

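The top crop shows bear and block both held between the jaws, with the block at (562,180), inside the jaw end. The scene crop shows the block upright, three blocks standing on the rack, and the bottle, sander and two waiting bears undisturbed.

```bash
python3 -c "
from station import r
print(r.finish_job())"
```

```text
the job is handed in; nothing more can be done
None
```

The job is handed in: the block that measured the same as the bear board (both 27.8 mm, so the 28 mm one) stands upright at the other end of the vise, and the sliding jaw is pushed up until it stalled against both at about 17 N. The other three blocks are on the rack and nothing else was disturbed. It took about 19 s of the 72 s allowed; no verdict came back.

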